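Shelve the drill index cases and close the bookend

ROBOT

A 7-joint arm with a two-finger parallel gripper is mounted at the origin on the work surface. World frame = base frame: x ahead of the robot, y to its left, z up, the work surface at z = 0. Lengths are in m, angles in rad, forces in N, time in s.
With the tool pointing down it reaches from about 0.425 to 0.925 m from the base axis. Payload 6.8 kg.
Tool frame: the origin (TCP) lies midway between the tips of the shut fingers; the grasp point (between the pads) lies r.grip_point_offset behind it (r.grip_point_offset is the distance from the TCP to the grasp point, in m); z points along the fingers, y is the direction in which the jaws open and shut (so a half turn about z gives the same grasp; the last joint's range is limited). The gripper opens to 85 mm and grips with 20 to 120 N. Pads are 22 mm wide; open, the fingers measure 114 mm over their backs; the gripper's body (76 mm by 85 mm) begins 54 mm behind the grasp point. The pads swing forward as they close: fully open they stand 13 mm farther back than shut.
Start: joints at [1.077, 0.477, 0.022, 1.555, -0.011, 1.109, -0.083], TCP at [0.254, -0.625, 0.205] pointing down, gripper open.
Joint ranges: [-2.96, 2.96], [-0.34, 2.1], [-1.41, 1.46], [0.24, 2.44], [-1.37, 4.51], [0.17, 1.92], [-2.96, 2.96]. Speed limits (rad/s): [2.39, 2.39, 3.14, 3.14, 3.14, 3.14, 3.14].

INTERFACE

Orientations are given as a rotation vector (axis times angle).
In Python, from bench import r gives the robot as it stands. The module is installed in compiled form; this text tells all that it offers.
- The arm moves only by the tool play_rows, never from a script. Its argument "deltas" is a list of rows, each a list of 3 entries, a list of its own where there are three numbers: the finger opening in mm, from 0 to 85.4, then the shift along the tool's x, y, z in mm, then the turn, a rotation vector about the tool's x, y, z in rad. A call has 1 to 8 rows; each row is the pose to reach, as a shift and turn from the pose measured when the call began, along the tool's axes at that moment; what a row does not reach only later rows make up. A row lasts 1/8 s, in which the tool goes at most 62.5 mm and 10.7 degrees, less where a joint would pass 70% of its speed; a pose out of reach is approached as far as the arm can. A call with a gripper value outside its range is refused whole. The fingers move at their own pace and stop on an object; "squeeze" is the grip in N (left out, the last holds). Time passes only in rows, so rows that repeat a pose let the fingers close. It gives the time, the measured TCP pose, the force and the opening at its end, in the units of the state.
- r.get_obs(): the state, without advancing time (a new reading comes with each control period).
- r.grab_frame(name): name is "scene" or "top" or "wrist"; returns (picture, depth): 384x512x3 uint8, red, green, blue; 384x512 float32, m along the optical axis (not along the pixel's ray), 0 where there is no reading.
- r.camera_model(name): a dict with "mtx" (3x3 intrinsics, pixels), "D" ([k1, k2, p1, p2, k3] as OpenCV has them; the pictures are not rectified), "rvec" (rotation vector, rad) and "tvec" (3), from world to camera coordinates, as OpenCV has them; the wrist camera has in their place "T_tool_cam" (4x4, takes a point from camera to tool coordinates, whose origin is the TCP and whose axes are the flange's). Camera axes: x right, y down, z forward; pixel columns grow to the right and rows downward; lengths in m; the calibration is good to about 2 mm. A picture is of the moment at which its call begins: read the wrist's pose just before it. camera_model takes no time and is no camera call.
- r.hand_in(): hands the job in, once; it reports no verdict.
The state is a dict: "clock": time; "joints": joint angles; "qvel": joint speeds; "tau": joint torques, N m; "tcp_pos": TCP position; "orientation": TCP orientation; "contact_force": force on the tool from outside, world axes, zero at the start; "moment": the same for the moment, N m; "grip_width": finger opening in m.
Only numpy, scipy, OpenCV 4.12 (cv2) and the standard library are available. Lean on these libraries where they do the work, as an engineer would, in place of code of your own. Each camera call takes 0.05 s, during which the arm holds its last target. There are 200 camera calls.

TASK

Tidy the drill index cases onto the low bench shelf: stand the yellow case beside the red one and the blue case beside the yellow one, so that they make one square, upright row along the black rubber strip, falling in height away from the shelf's fixed end plate. Slide the bookend up so that it holds the row closed against the end plate, with less than 5 mm of gaps left in all. Leave the dial indicator and the brass nut blank where they are.

Things in the scene. Friction and masses are not known exactly. Their poses are not given: they have to be found in the camera images.
- red_case: Red painted steel drill index case standing upright on the shelf near its end plate: 60 mm (its x, depth) by 36 mm (its y, thickness) by 115 mm high (z). Origin at the centre of its underside. Front and back are alike, so half a turn about z makes no difference. About 0.4 kg.
- yellow_case: Yellow painted steel drill index case standing on the bench: 60 mm (x, depth) by 36 mm (y, thickness) by 100 mm high (z). Origin at the centre of its underside. About 0.35 kg.
- blue_case: Blue painted steel drill index case standing on the bench: 60 mm (x, depth) by 36 mm (y, thickness) by 85 mm high (z). Origin at the centre of its underside. About 0.3 kg.
- row_end (a point): Start of the row, fixed to the shelf: on the grey board's top (40 mm above the bench), at the inner face of the fixed end plate (100 mm high, at the shelf's left), on the centre line of the flat 60 mm wide black strip. x points to the shelf's back; the row runs along -y. Board 275 mm long, 150 deep; a lip 12 mm high stands 69 mm behind the centre line.
- bookend_face (a point): Centre of the bookend's inner face (towards the row), at board level. The bookend is an upright aluminium plate 80 mm deep, 6 mm thick, 111 mm high, with a 30 mm foot on its outer side and an orange knob on top; it slides along the shelf's y and cannot be lifted or tipped. Axes as row_end.
- bookend_knob (a point): Point to grip on the bookend's orange knob: an upright round post 16 mm across standing in the middle of the plate's top edge, from 111 to 156 mm above the board; this point is on its axis, 135 mm above the board. Axes as row_end.
- bookend (a joint): Slide of the bookend: 0 = fully open (its face 218 mm from the end plate), growing as it slides towards the end plate; it reads 0.110 when closed on three touching cases (row 108 mm long). About 2 N of friction, stays where it is left.
- dial_indicator: Round chrome dial indicator lying face up, 58 mm across, 22 mm high, with a thin stem 50 mm long along its -x. Origin under the centre of the dial. Not to be moved.
- nut_blank: Hexagonal brass nut blank lying flat, 70 mm across flats, 35 mm high. Origin at the centre of its underside. Not to be moved.

How it is judged:
At the end, for the whole second after the job is handed in: Red, yellow, blue stand side by side in that order from the end plate: upright (3 deg), flat on the board, square to it (5 deg, either face forward), each centred within 8 mm of the strip's centre line, at rest. Bookend face at most 113 mm from the end plate (all gaps together under 5 mm) (y of red_case in the frame of row_end between -0.024 and -0.014 m and x of red_case in the frame of row_end between -0.008 and 0.008 m and z of red_case in the frame of row_end between -0.004 and 0.004 m and angle between each of red_case, yellow_case, blue_case's own z axis and vertical below 0.06 rad and angle between the x axis of each of red_case, yellow_case, blue_case and the x axis of row_end, either way round below 0.087 rad and linear speed of each of red_case, yellow_case, blue_case below 0.02 m/s and y of yellow_case in the frame of row_end between -0.06 and -0.05 m and x of yellow_case in the frame of row_end between -0.008 and 0.008 m and z of yellow_case in the frame of row_end between -0.004 and 0.004 m and y of blue_case in the frame of row_end between -0.096 and -0.086 m and x of blue_case in the frame of row_end between -0.008 and 0.008 m and z of blue_case in the frame of row_end between -0.004 and 0.004 m and y of bookend_face in the frame of row_end above -0.113 m); the robot touches nothing.
It fails at once if The dial indicator or the brass nut blank is moved more than 20 mm (distance of any of dial_indicator, nut_blank from where it was at the start of the episode above 0.02 m).
It fails at once if A case is knocked over or carried tipped (leaning more than 35 degrees) (angle between any of red_case, yellow_case, blue_case's own z axis and vertical above 0.61 rad).
It also fails if it takes over 69 s, if anything falls off the work surface, if the arm or the gripper's body presses on something with over 40 N, if the wrist force passes 120 N, or if a joint passes its speed limit or range.

## Working session

There is one attempt and no reset: what is moved stays moved. The work goes in short steps, Python scripts to look and compute and a tool call to move; the robot and the scene stay as the last step left them, time stands still between calls to the robot, and variables do not carry over. Pictures are saved under pics/ and viewed, about 8 in all and at most 12, crops included, and the job is handed in when it is done.

Besides the shell and the picture viewer there is one more tool, called after "Emit:" as name([rows], argument=value, ...), one row to a line, values as JSON. play_rows: Moves the arm, as the interface text tells. Its arguments: {"type":"object","properties":{"deltas":{"type":"array"},"squeeze":{"type":"number"}},"required":["deltas"]}

```bash
mkdir -p pics; cat > h.py <<'E'
import numpy as np, cv2
from bench import r
def save(n,img): cv2.imwrite('pics/'+n+'.png',img[:,:,::-1])
def cam(name,obs=None):
    c=r.camera_model(name); K=np.array(c['mtx'],float); D=np.array(c['D'],float)
    if name=='wrist':
        T=np.array(c['T_tool_cam']); B=np.eye(4); B[:3,:3]=cv2.Rodrigues(np.array(obs['orientation'],float))[0]; B[:3,3]=obs['tcp_pos']
        W=B@T
    else:
        R=cv2.Rodrigues(np.array(c['rvec'],float))[0]; W=np.eye(4); W[:3,:3]=R.T; W[:3,3]=-R.T@np.array(c['tvec'],float).ravel()
    return K,D,W
def cloud(depth,K,D,W):
    h,w=depth.shape; u,v=np.meshgrid(np.arange(w),np.arange(h))
    p=cv2.undistortPoints(np.stack([u,v],-1).reshape(-1,1,2).astype(np.float32),K,D).reshape(h,w,2)
    P=np.dstack([p*depth[...,None],depth]); P=P@W[:3,:3].T+W[:3,3]; P[depth<=0]=np.nan; return P
def ray(px,z,K,D,W):
    p=cv2.undistortPoints(np.array(px,np.float32).reshape(-1,1,2),K,D).reshape(-1,2)
    d=np.c_[p,np.ones(len(p))]@W[:3,:3].T; return W[:3,3]+d*((z-W[2,3])/d[:,2])[:,None]
E
python3 - <<'E'
from h import *
o=r.get_obs(); print(o)
for n in ['scene','top']:
    im,d=r.grab_frame(n); save(n,im); np.savez(n,im=im,d=d); print(n,cam(n)[2].round(3).tolist())
a=np.vstack([cv2.imread('pics/scene.png'),cv2.imread('pics/top.png')]); cv2.imwrite('pics/both.png',cv2.resize(np.hstack([a[:384],a[384:]]),(800,300)))
E
```

```text
{'clock': 0.0, 'joints': array([ 1.07688295,  0.47783268,  0.02231671,  1.55641749, -0.01148102,
        1.1092628 , -0.08306463]), 'qvel': array([ 7.66179368e-04, -9.71954956e-05,  1.64522039e-04, -8.83437597e-04,
       -2.37728261e-04,  2.65653361e-03,  4.67658623e-04]), 'tau': array([-8.36161894e-05, -5.96447361e+01,  1.60763685e+00, -2.81189060e+01,
        1.23854616e-02,  9.47127293e-03, -4.84498287e-06]), 'tcp_pos': array([ 0.25377417, -0.62481859,  0.20401779]), 'orientation': array([-3.08159879e+00, -6.02084290e-01,  7.53617221e-04]), 'contact_force': array([-0.01969632,  0.18558363,  0.07715724]), 'moment': array([0.04178645, 0.01222811, 0.01561339]), 'grip_width': 0.08548938505901497}
scene [[0.059, 0.714, -0.697, 1.087], [0.998, -0.029, 0.054, -0.046], [0.018, -0.699, -0.715, 0.727], [0.0, 0.0, 0.0, 1.0]]
top [[0.011, -0.983, 0.183, 0.334], [-1.0, -0.013, -0.01, -0.004], [0.012, -0.183, -0.983, 0.967], [0.0, 0.0, 0.0, 1.0]]
```

View pics/top.png

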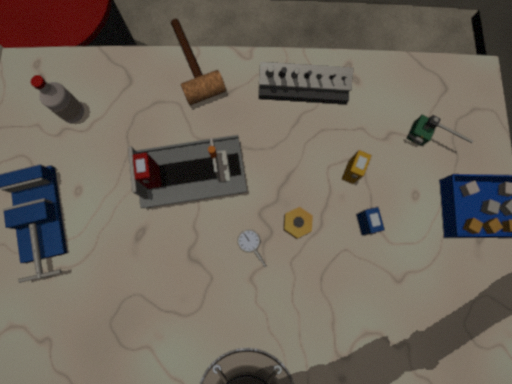

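View pics/scene.png

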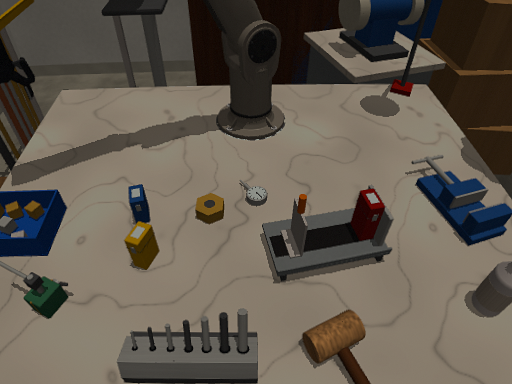

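The top view shows the shelf at about (190,172) with red at its left end, yellow at (357,167), blue at (371,221), the nut at (298,222) and the dial at (249,240). The scene view agrees. Next I measure them.

```bash
python3 - <<'E'
from h import *
for n in ['top','scene']:
    f=np.load(n+'.npz'); im,d=f['im'],f['d']; P=cloud(d,*cam(n)); hsv=cv2.cvtColor(im,cv2.COLOR_RGB2HSV); H,S,V=[hsv[...,i].astype(int) for i in range(3)]
    x,y,z=P[...,0],P[...,1],P[...,2]; ok=(x>.3)&(x<.8)&(y>-.5)&(y<.4)
    print(n,'bench z',np.nanmedian(z[ok]))
    for c,m,zt in [('red',((H<6)|(H>174)),.155),('yel',(H>18)&(H<32),.1),('blu',(H>100)&(H<125),.085)]:
        near=ok&(abs(z-zt)<.008)
        lab=ok&(S>120)&m&(z>zt-.06)&(z<zt+.02)
        if c=='red': lab&=y>0
        if c=='yel': lab&=(z>.05)
        if c=='blu': lab&=(y<-.05)
        cx,cy=np.nanmedian(x[lab]),np.nanmedian(y[lab])
        t=near&(abs(x-cx)<.06)&(abs(y-cy)<.06)
        q=np.c_[x[t],y[t]].astype(np.float32)
        print(c,lab.sum(),cx.round(3),cy.round(3),'top n',t.sum(), 'z',np.median(z[t]).round(4),cv2.minAreaRect((q*1000)), 'mean',q.mean(0).round(4))
    # shelf board z=.04
    t=(x>.4)&(x<.8)&(y>-.1)&(y<.35)&(abs(z-.04)<.005); q=np.c_[x[t],y[t]].astype(np.float32)*1000; print('board',t.sum(),cv2.minAreaRect(q))
    for nm,zz in [('plate',.14),('be',.151)]:
        t=(x>.4)&(x<.8)&(y>-.1)&(y<.35)&(abs(z-zz)<.006)&(S<80); q=np.c_[x[t],y[t]].astype(np.float32)*1000
        print(nm,t.sum(),q.round(0).tolist()[:40])
    t=(H>5)&(H<18)&(S>150)&(z>.15)&ok; print('knob',t.sum(),np.nanmean(P[t],0).round(4))
    if n=='top':
        a=cv2.resize(im[120:260,120:400],None,fx=2.85,fy=2.85,interpolation=cv2.INTER_CUBIC); a=np.clip(a*1.6,0,255).astype(np.uint8); save('topz',a)
E
```

```text
top bench z 0.0008941966213826813
red 439 0.537 0.236 top n 431 z 0.1556 ((546.0805053710938, 248.96694946289062), (60.84086990356445, 37.30386734008789), 10.19025707244873) mean [0.5448 0.2475]
yel 310 0.567 -0.263 top n 348 z 0.0999 ((574.9395751953125, -271.8052978515625), (36.22803497314453, 60.31455993652344), 67.18046569824219) mean [ 0.5737 -0.27  ]
blu 297 0.432 -0.29 top n 375 z 0.0849 ((438.8537292480469, -302.73089599609375), (60.47846603393555, 37.384002685546875), 11.573911666870117) mean [ 0.4378 -0.3023]
board 4730 ((537.6690673828125, 127.55953979492188), (425.3719482421875, 331.13214111328125), 26.39095687866211)
plate 230 [[799.0, -38.0], [795.0, -48.0], [798.0, -73.0], [798.0, -75.0], [798.0, -78.0], [800.0, -80.0], [797.0, -82.0], [800.0, -85.0], [794.0, -39.0], [793.0, -41.0], [793.0, -48.0], [793.0, -53.0], [796.0, -73.0], [795.0, -75.0], [796.0, -78.0], [796.0, -80.0], [796.0, -83.0], [797.0, -85.0], [796.0, -39.0], [791.0, -41.0], [790.0, -43.0], [790.0, -46.0], [790.0, -48.0], [795.0, -54.0], [795.0, -73.0], [793.0, -75.0], [794.0, -78.0], [794.0, -80.0], [79
[... 2107 characters left out ...]
9.0], [549.0, 75.0]]
be 196 [[522.0, 224.0], [525.0, 223.0], [532.0, 244.0], [531.0, 247.0], [534.0, 248.0], [533.0, 250.0], [531.0, 253.0], [533.0, 237.0], [535.0, 238.0], [535.0, 241.0], [534.0, 243.0], [534.0, 246.0], [535.0, 248.0], [536.0, 249.0], [536.0, 252.0], [536.0, 254.0], [539.0, 235.0], [539.0, 237.0], [537.0, 241.0], [539.0, 242.0], [537.0, 245.0], [540.0, 246.0], [539.0, 251.0], [539.0, 253.0], [537.0, 257.0], [542.0, 236.0], [541.0, 239.0], [542.0, 241.0], [542.0, 243.0], [539.0, 247.0], [542.0, 248.0], [541.0, 251.0], [542.0, 253.0], [542.0, 255.0], [544.0, 238.0], [545.0, 240.0], [543.0, 244.0], [545.0, 245.0], [545.0, 247.0], [545.0, 249.0]]
knob 141 [0.5797 0.0811 0.1793]
```

View pics/topz.png

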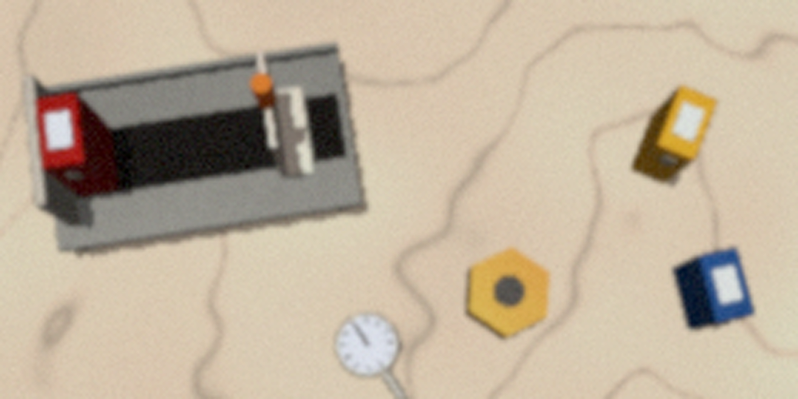

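```bash
cat > shelf.py <<'E'
from h import *
for n in ['top','scene']:
    f=np.load(n+'.npz'); im,d=f['im'],f['d']; P=cloud(d,*cam(n)); x,y,z=P[...,0],P[...,1],P[...,2]
    hsv=cv2.cvtColor(im,cv2.COLOR_RGB2HSV); S=hsv[...,1]; V=hsv[...,2]
    roi=(x>.4)&(x<.72)&(y>-.02)&(y<.32)
    c=lambda zz,t: roi&(abs(z-zz)<t)
    def rect(m,nm):
        k,l,st,_=cv2.connectedComponentsWithStats(m.astype(np.uint8)); 
        for i in range(1,k):
            if st[i,4]>25:
                q=P[l==i][:,:2]; print(n,nm,st[i,4],cv2.minAreaRect((q*1000).astype(np.float32)), q.mean(0).round(4))
    rect(c(.04,.006),'board'); rect(c(.04,.006)&(V<60),'strip'); rect(c(.151,.008)&(S<100),'bookend'); rect(c(.14,.004)&(y>.22),'plate'); rect(c(.052,.004)&(x>.55),'lip')
    rect(roi&(z>.16)&(z<.20)&(S>150),'knob')
E
python3 shelf.py
```

```text
top board 4699 ((559.2183837890625, 155.03414916992188), (146.07862854003906, 273.2649230957031), 9.709672927856445) [0.5571 0.1397]
top strip 248 ((582.833251953125, 42.15419387817383), (59.23081970214844, 29.33991813659668), 8.96727180480957) [0.5828 0.042 ]
top strip 1215 ((562.5541381835938, 162.5179443359375), (63.682830810546875, 142.70294189453125), 10.65113639831543) [0.5611 0.1635]
top strip 52 ((502.7745361328125, 257.7348937988281), (14.450411796569824, 25.631303787231445), 88.45051574707031) [0.5033 0.2573]
top bookend 133 ((546.9375610351562, 248.86703491210938), (32.73271179199219, 22.684553146362305), 13.406929016113281) [0.5468 0.2489]
top bookend 42 ((550.2578735351562, 80.78741455078125), (32.69852066040039, 5.856808662414551), 9.850918769836426) [0.5506 0.0807]
top plate 178 ((541.2564086914062, 274.2017822265625), (109.4814453125, 11.130037307739258), 10.126627922058105) [0.536  0.2729]
top lip 72 ((650.0122680664062, 66.7449722290039), (8.184676170349121, 65.55699157714844), 10.693109512329102) [0.65   0.0666]
top lip 206 ((626.6131591796875, 201.75767517089844),
[... 1096 characters left out ...]
4), 7.298872470855713) [0.5474 0.076 ]
scene bookend 56 ((598.3392944335938, 85.98326110839844), (34.09361267089844, 6.960472106933594), 8.024092674255371) [0.5994 0.086 ]
scene plate 158 ((558.2537841796875, 254.22219848632812), (86.91194915771484, 50.316593170166016), 10.333318710327148) [0.5679 0.2579]
scene lip 62 ((576.0450439453125, 255.64356994628906), (68.99897766113281, 25.09002685546875), 67.9797134399414) [0.5774 0.2546]
scene lip 375 ((634.3394165039062, 165.49505615234375), (9.279155731201172, 274.4593505859375), 10.057284355163574) [0.6349 0.1635]
scene knob 119 ((575.8276977539062, 81.26866149902344), (16.81938934326172, 15.130351066589355), 24.698537826538086) [0.5795 0.0812]
```

```bash
cat > go.py <<'E'
import sys; from h import *
from scipy.spatial.transform import Rotation as Ro
# usage: go.py x y z yaw_deg [x y z yaw ...] : tool deltas to TCP pose, tool straight down, tool x at yaw
o=r.get_obs(); R0=Ro.from_rotvec(o['orientation']); p0=np.array(o['tcp_pos'])
print('t',round(o['clock'],2),'tcp',p0.round(4),'tool_x yaw',np.degrees(np.arctan2(*R0.as_matrix()[1::-1,0])).round(2),'F',np.round(o['contact_force'],1),'w',round(o['grip_width'],4),'gpo',r.grip_point_offset)
a=list(map(float,sys.argv[1:]))
for i in range(0,len(a),4):
    c,s=np.cos(np.radians(a[i+3])),np.sin(np.radians(a[i+3])); R=Ro.from_matrix([[c,s,0],[s,-c,0],[0,0,-1]])
    print('shift mm',(R0.inv().apply(np.array(a[i:i+3])-p0)*1000).round(1),'turn',(R0.inv()*R).as_rotvec().round(3))
E
python3 go.py .576 -.273 .23 67.5
```

```text
t 0.1 tcp [ 0.2538 -0.6248  0.2041] tool_x yaw 22.11 F [-0.  -0.  -0.5] w 0.0854 gpo 0.0187
shift mm [ 431.  -204.8  -25.6] turn [-0.002 -0.001 -0.792]
```

Emit:
play_rows([
  [85,[431,-205,-26],[0,0,-0.79]],
  [85,[431,-205,-26],[0,0,-0.79]],
  [85,[431,-205,-26],[0,0,-0.79]],
  [85,[431,-205,-26],[0,0,-0.79]],
  [85,[431,-205,-26],[0,0,-0.79]],
  [85,[431,-205,-26],[0,0,-0.79]],
  [85,[431,-205,-26],[0,0,-0.79]],
  [85,[431,-205,-26],[0,0,-0.79]],
], squeeze=40)

```text
clock: 1.1
tcp_pos: [0.5779, -0.2692, 0.2303]
orientation: [-2.609, -1.745, -0.002]
contact_force: [0.1, -0.5, -0.1]
grip_width: 0.085
```

Emit:
play_rows([
  [85,[0,0,0],[0,0,0]],
  [85,[0,0,0],[0,0,0]],
])

```text
clock: 1.35
tcp_pos: [0.5772, -0.2696, 0.2297]
orientation: [-2.609, -1.745, 0.0]
contact_force: [-0.8, -1.1, 0.3]
grip_width: 0.085
```

```bash
cat > look.py <<'E'
import sys; from h import *
# look.py name ztop hlo hhi : top-face rectangle of a case from the wrist camera
o=r.get_obs(); im,d=r.grab_frame('wrist'); save(sys.argv[1],im); np.savez(sys.argv[1],im=im,d=d); P=cloud(d,*cam('wrist',o))
zt,lo,hi=float(sys.argv[2]),int(sys.argv[3]),int(sys.argv[4]); hsv=cv2.cvtColor(im,cv2.COLOR_RGB2HSV); m=(hsv[...,0]>=lo)&(hsv[...,0]<=hi)&(hsv[...,1]>110)
t=abs(P[...,2]-zt)<.007
k,l,st,_=cv2.connectedComponentsWithStats(t.astype(np.uint8))
for i in range(1,k):
    if st[i,4]>150: q=P[l==i]; print(st[i],'frac',m[l==i].mean().round(2),'z',np.median(q[:,2]).round(4),cv2.minAreaRect((q[:,:2]*1000).astype(np.float32)))
E
python3 look.py w1 .1 18 35; python3 go.py .576 -.273 .06 67.5
```

```text
[ 229  163   53   32 1584] frac 0.67 z 0.0985 ((576.9102783203125, -272.6557922363281), (35.96714782714844, 59.826480865478516), 65.68688201904297)
[387 272  22  14 163] frac 0.0 z 0.1021 ((696.5180053710938, -460.2882385253906), (10.045160293579102, 24.6319637298584), 43.42682647705078)
t 1.4 tcp [ 0.5767 -0.2706  0.2298] tool_x yaw 67.46 F [-0.9 -1.2 -0.2] w 0.0846 gpo 0.0187
shift mm [ -2.7   0.7 169.8] turn [-0.003 -0.001 -0.001]
```

View pics/w1.png

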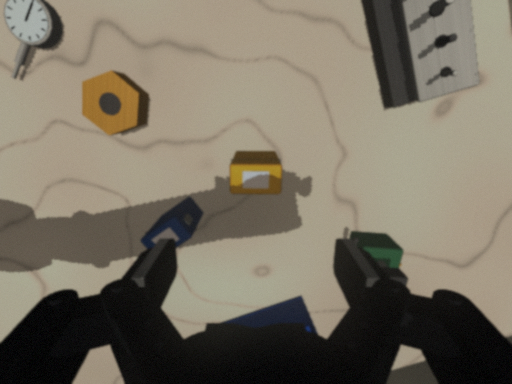

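The wrist view shows yellow at (256,175), square to the jaws, with blue well clear at (175,222). Next I descend and grip.

Emit:
play_rows([
  [85,[-2,1,60],[0,0,0.01]],
  [85,[-2,1,110],[0,0,0.01]],
  [85,[-2,1,150],[0,0,0.01]],
  [85,[-2,1,175],[0,0,0.01]],
  [85,[-2,1,175],[0,0,0.01]],
  [85,[-2,1,175],[0,0,0.01]],
  [50,[-2,1,175],[0,0,0.01]],
  [50,[-2,1,175],[0,0,0.01]],
], squeeze=40)

```text
clock: 2.4
tcp_pos: [0.577, -0.2728, 0.0564]
orientation: [-2.62, -1.731, -0.0]
contact_force: [-3.1, 0.2, 4.7]
grip_width: 0.0591
```

Emit:
play_rows([
  [50,[0,0,0],[0,0,0]],
  [50,[0,0,0],[0,0,0]],
  [50,[0,0,0],[0,0,0]],
])

```text
clock: 2.78
tcp_pos: [0.5769, -0.2728, 0.0565]
orientation: [-2.62, -1.73, 0.0]
contact_force: [-1.0, -0.1, 0.2]
grip_width: 0.0592
```

```bash
python3 go.py .577 -.273 .295 67
```

```text
t 2.77 tcp [ 0.5769 -0.2728  0.0565] tool_x yaw 66.88 F [-1.  -0.1  0.2] w 0.0592 gpo 0.0187
shift mm [ 1.000e-01 -1.000e-01 -2.385e+02] turn [-0.001 -0.001 -0.002]
```

Emit:
play_rows([
  [50,[0,0,-30],[0,0,0]],
  [50,[0,0,-80],[0,0,0]],
  [50,[0,0,-130],[0,0,0]],
  [50,[0,0,-180],[0,0,0]],
  [50,[0,0,-220],[0,0,0]],
  [50,[0,0,-220],[0,0,0]],
])

```text
clock: 3.52
tcp_pos: [0.5789, -0.2736, 0.2798]
orientation: [2.618, 1.729, 0.006]
contact_force: [0.8, -0.4, -4.2]
grip_width: 0.0591
```

```bash
python3 go.py .5535 .2073 .277 100
```

```text
t 3.52 tcp [ 0.5789 -0.2736  0.2798] tool_x yaw 66.88 F [ 0.8 -0.4 -4.2] w 0.0591 gpo 0.0187
shift mm [ 432.3 -212.3    2.1] turn [ 0.005  0.001 -0.578]
```

Emit:
play_rows([
  [50,[43,-21,0],[0,0,-0.1]],
  [50,[97,-48,0],[0,0,-0.2]],
  [50,[152,-74,0],[0,0,-0.3]],
  [50,[207,-101,0],[0,0,-0.4]],
  [50,[261,-128,1],[0,0,-0.5]],
  [50,[315,-155,1],[0,0,-0.578]],
  [50,[370,-182,2],[0,0,-0.578]],
  [50,[432,-212,2],[0.005,0,-0.578]],
])

```text
clock: 4.53
tcp_pos: [0.5525, 0.2015, 0.2746]
orientation: [-2.019, -2.405, 0.005]
contact_force: [1.2, 0.3, -3.9]
grip_width: 0.0591
```

Emit:
play_rows([
  [50,[0,0,0],[0,0,0]],
  [50,[0,0,0],[0,0,0]],
])

```text
clock: 4.78
tcp_pos: [0.5514, 0.2008, 0.2721]
orientation: [-2.017, -2.405, 0.011]
contact_force: [-0.8, -0.7, -4.4]
grip_width: 0.0589
```

```bash
python3 go.py .5535 .2073 .105 100; python3 - <<'E'
from h import *
im,d=r.grab_frame('scene'); save('s2',im[130:330,190:450]); np.savez('s2',im=im,d=d)
o=r.get_obs(); im2,d2=r.grab_frame('wrist'); save('w2',im2); np.savez('w2',im=im2,d=d2)
a=cv2.resize(im[130:330,190:450],(499,384)); save('c2',np.clip(cv2.resize(np.hstack([a,im2]),(800,304))*1.4,0,255).astype(np.uint8))
for im,P,n in[(im,cloud(d,*cam('scene')),'scene'),(im2,cloud(d2,*cam('wrist',o)),'wrist')]:
    hsv=cv2.cvtColor(im,cv2.COLOR_RGB2HSV).astype(int); H,S=hsv[...,0],hsv[...,1]
    for nm,zz in [('red',.155),('plate',.14),('bookend',.151),('lip',.052)]:
        t=(abs(P[...,2]-zz)<.005)&(P[...,0]>.4)&(P[...,0]<.72)&(P[...,1]>-.05)&(P[...,1]<.32)
        k,l,st,_=cv2.connectedComponentsWithStats(t.astype(np.uint8))
        for i in range(1,k):
            if st[i,4]>40: q=P[l==i]; print(n,nm,st[i],cv2.minAreaRect((q[:,:2]*1000).astype(np.float32)))
E
```

```text
t 4.78 tcp [0.5514 0.2008 0.2721] tool_x yaw 100.04 F [-0.8 -0.7 -4.4] w 0.0589 gpo 0.0187
shift mm [  6.5   4.4 167.1] turn [-0.007  0.003  0.001]
scene red [359 189  26  22 339] ((547.8336791992188, 245.97535705566406), (61.38422775268555, 37.658260345458984), 9.73291301727295)
scene red [297 209  11  18  55] ((593.8553466796875, 86.92959594726562), (44.23754119873047, 13.764060020446777), 16.65816307067871)
scene plate [358 186  36  35 186] ((550.26123046875, 252.48001098632812), (104.18336486816406, 50.266685485839844), 10.328524589538574)
scene bookend [359 189  26  23 344] ((548.047607421875, 246.03634643554688), (61.77814483642578, 37.79650115966797), 10.19481086730957)
scene bookend [297 210  11  17  61] ((594.10693359375, 87.00485229492188), (43.71236801147461, 13.764060020446777), 16.65816307067871)
scene lip [351 220  33  25 110] ((567.9266357421875, 246.62991333007812), (92.35615539550781, 33.563350677490234), 45.150020599365234)
scene lip [277 247 115  26 401] ((634.0740966796875, 165.369384765625), (9.819209098815918, 273.99566650390625), 10.564678192138672)
wrist red [ 230  116   58   35 1977] ((547.7030639648438, 247.64117431640625), (59.78788375854492, 34.98136520385742), 9.880694389343262)
wrist plate [ 207  104  103   10 1022] ((543.3899536132812, 271.8897705078125), (109.26248168945312, 9.246774673461914), 9.905492782592773)
wrist bookend [ 230  116   58   35 1983] ((547.7030639648438, 247.64117431640625), (59.78788375854492, 34.98136520385742), 9.880694389343262)
wrist lip [302  95  11 119 506] ((625.6138305664062, 215.68138122558594), (6.40628719329834, 172.1470184326172), 9.725545883178711)
```

View pics/c2.png

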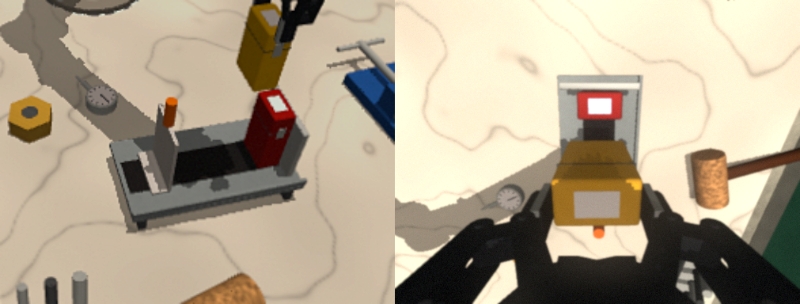

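Red's wrist measurement (0.5477,0.2475, yaw 9.9°) agrees with the first. Yellow hangs upright over its slot, so I lower it.

Emit:
play_rows([
  [50,[6.5,4.5,20],[-0.007,0.003,0]],
  [50,[6.5,4.5,60],[-0.007,0.003,0]],
  [50,[6.5,4.5,100],[-0.007,0.003,0]],
  [50,[6.5,4.5,135],[-0.007,0.003,0]],
  [50,[6.5,4.5,155],[-0.007,0.003,0]],
  [50,[6.5,4.5,165],[-0.007,0.003,0]],
  [50,[6.5,4.5,168],[-0.007,0.003,0]],
  [50,[6.5,4.5,168],[-0.007,0.003,0]],
])

```text
clock: 5.88
tcp_pos: [0.5557, 0.2062, 0.106]
orientation: [2.022, 2.402, 0.004]
contact_force: [0.1, 0.0, -3.6]
grip_width: 0.0586
```

```bash
python3 go.py .5539 .2073 .0975 100
```

```text
t 5.88 tcp [0.5557 0.2062 0.106 ] tool_x yaw 99.84 F [ 0.1  0.  -3.6] w 0.0586 gpo 0.0187
shift mm [ 1.3 -1.6  8.5] turn [ 0.003 -0.    -0.003]
```

Emit:
play_rows([
  [50,[1,-2,4],[0.003,0,-0.003]],
  [50,[1,-2,7],[0.003,0,-0.003]],
  [50,[1,-2,8.5],[0.003,0,-0.003]],
  [50,[1,-2,8.5],[0.003,0,-0.003]],
  [50,[1,-2,8.5],[0.003,0,-0.003]],
])

```text
clock: 6.5
tcp_pos: [0.5536, 0.2069, 0.0976]
orientation: [-2.019, -2.407, -0.001]
contact_force: [-0.0, 0.3, -4.4]
grip_width: 0.059
```

```bash
python3 go.py .5539 .2073 .0965 100
```

```text
t 6.5 tcp [0.5536 0.2069 0.0976] tool_x yaw 100.01 F [-0.   0.3 -4.4] w 0.059 gpo 0.0187
shift mm [0.3 0.3 1.1] turn [ 0. -0.  0.]
```

Emit:
play_rows([
  [50,[0,0,1.2],[0,0,0]],
  [50,[0,0,1.2],[0,0,0]],
  [66,[0,0,1.2],[0,0,0]],
  [85,[0,0,1.2],[0,0,0]],
  [85,[0,0,1.2],[0,0,0]],
  [85,[0,0,-20],[0,0,0]],
  [85,[0,0,-70],[0,0,0]],
  [85,[0,0,-120],[0,0,0]],
])

```text
clock: 7.5
tcp_pos: [0.5533, 0.2068, 0.2188]
orientation: [-2.019, -2.406, -0.0]
contact_force: [1.2, -0.1, -0.3]
grip_width: 0.0843
```

```bash
python3 look.py w3 .14 18 35; python3 go.py .5539 .2073 .28 100 .441 -.304 .28 102
```

```text
[ 193  112  124   12 1440] frac 0.0 z 0.1383 ((542.823974609375, 271.7166748046875), (109.36415100097656, 9.591201782226562), 9.99665641784668)
[ 223  169   63   37 2227] frac 0.67 z 0.1385 ((553.592529296875, 207.48739624023438), (60.18272018432617, 35.52873229980469), 10.002486228942871)
[217 293  75  11 607] frac 0.0 z 0.1399 ((575.1256103515625, 85.51959991455078), (79.57393646240234, 2.625816583633423), 9.511842727661133)
t 7.55 tcp [0.5566 0.209  0.2263] tool_x yaw 100.02 F [1.4 2.  5.9] w 0.0851 gpo 0.0187
shift mm [ -1.   -2.4 -53.7] turn [ 0.01  -0.003  0.   ]
shift mm [-484.9 -202.5  -57.1] turn [ 0.01  -0.003 -0.035]
```

Yellow stands square at (0.5536,0.2075), yaw 10°. Now for blue.

Emit:
play_rows([
  [85,[0,0,-30],[0,0,0]],
  [85,[-62,-26,-30],[0.005,0,0]],
  [85,[-120,-50,-30],[0.005,0,0]],
  [85,[-177,-74,-30],[0.01,0,0]],
  [85,[-234,-98,-30],[0.01,0,0]],
  [85,[-291,-122,-30],[0.01,0,0]],
  [85,[-348,-145,-30],[0.01,0,0]],
  [85,[-405,-169,-20],[0.01,0,0]],
])

```text
clock: 8.55
tcp_pos: [0.461, -0.2194, 0.2447]
orientation: [2.018, 2.406, 0.004]
contact_force: [1.3, -0.3, -0.3]
grip_width: 0.0853
```

```bash
python3 go.py .441 -.304 .20 102
```

```text
t 8.55 tcp [ 0.461  -0.2194  0.2447] tool_x yaw 100.02 F [ 1.3 -0.3 -0.3] w 0.0853 gpo 0.0187
shift mm [-79.8 -34.5  44.5] turn [ 0.002 -0.001 -0.035]
```

Emit:
play_rows([
  [85,[-40,-17,22],[0,0,-0.035]],
  [85,[-80,-34.5,44.5],[0,0,-0.035]],
  [85,[-80,-34.5,44.5],[0,0,-0.035]],
  [85,[-80,-34.5,44.5],[0,0,-0.035]],
  [85,[-80,-34.5,44.5],[0,0,-0.035]],
])

```text
clock: 9.18
tcp_pos: [0.4421, -0.3029, 0.2007]
orientation: [1.972, 2.443, 0.005]
contact_force: [-0.9, 0.4, -0.2]
grip_width: 0.0847
```

```bash
python3 look.py w4 .085 95 130; python3 go.py .4395 -.3045 .047 102
```

```text
[ 222  164   56   32 1729] frac 0.38 z 0.0835 ((438.2845764160156, -305.1813659667969), (60.12174606323242, 35.45326614379883), 12.982301712036133)
t 9.22 tcp [ 0.442  -0.303   0.2007] tool_x yaw 102.16 F [ 0.2  0.1 -0. ] w 0.0854 gpo 0.0187
shift mm [ -1.   -3.4 153.7] turn [ 0.004 -0.     0.003]
```

Emit:
play_rows([
  [85,[-1.4,-4,55],[0.004,0,-0.015]],
  [85,[-1.4,-4,100],[0.004,0,-0.015]],
  [85,[-1.4,-4,135],[0.004,0,-0.015]],
  [85,[-1.4,-4,155.5],[0.004,0,-0.015]],
  [85,[-1.4,-4,155.5],[0.004,0,-0.015]],
  [85,[-1.4,-4,155.5],[0.004,0,-0.015]],
  [50,[-1.4,-4,155.5],[0.004,0,-0.015]],
  [50,[-1.4,-4,155.5],[0.004,0,-0.015]],
], squeeze=40)

```text
clock: 10.22
tcp_pos: [0.4394, -0.3058, 0.0466]
orientation: [1.955, 2.457, -0.001]
contact_force: [-2.0, -0.3, 5.7]
grip_width: 0.059
```

Emit:
play_rows([
  [50,[0,0,0],[0,0,0]],
  [50,[0,0,0],[0,0,0]],
  [50,[0,0,-30],[0,0,0]],
  [50,[0,0,-80],[0,0,0]],
  [50,[0,0,-130],[0,0,0]],
  [50,[0,0,-180],[0,0,0]],
  [50,[0,0,-225],[0,0,0]],
  [50,[0,0,-225],[0,0,0]],
])

```text
clock: 11.22
tcp_pos: [0.4411, -0.3064, 0.2752]
orientation: [1.951, 2.452, 0.0]
contact_force: [0.7, -0.7, -3.2]
grip_width: 0.0585
```

```bash
python3 go.py .561 .168 .27 100
```

```text
t 11.22 tcp [ 0.4411 -0.3064  0.2752] tool_x yaw 102.99 F [ 0.7 -0.7 -3.2] w 0.0585 gpo 0.0187
shift mm [435.3 223.4   3.6] turn [0.006 0.006 0.052]
```

Emit:
play_rows([
  [50,[45,23,0],[0,0,0.01]],
  [50,[100,51,0],[0,0,0.02]],
  [50,[155,80,0],[0,0,0.03]],
  [50,[210,108,0],[0,0,0.04]],
  [50,[265,136,0],[0,0,0.052]],
  [50,[320,164,0],[0,0,0.052]],
  [50,[375,192,2],[0.006,0.006,0.052]],
  [50,[434,223,4],[0.006,0.006,0.052]],
])

```text
clock: 12.22
tcp_pos: [0.5594, 0.1636, 0.2677]
orientation: [-2.019, -2.405, 0.005]
contact_force: [1.0, -0.7, -2.6]
grip_width: 0.0587
```

Emit:
play_rows([
  [50,[0,0,0],[0,0,0]],
  [50,[0,0,0],[0,0,0]],
])

```text
clock: 12.48
tcp_pos: [0.5584, 0.1631, 0.2656]
orientation: [-2.017, -2.405, 0.01]
contact_force: [0.4, -1.5, -3.3]
grip_width: 0.0588
```

```bash
python3 go.py .561 .167 .095 100
```

```text
t 12.47 tcp [0.5584 0.1631 0.2656] tool_x yaw 100.03 F [ 0.4 -1.5 -3.3] w 0.0588 gpo 0.0187
shift mm [  3.7   4.4 170.6] turn [-0.007  0.002  0.   ]
```

Emit:
play_rows([
  [50,[3.5,4.5,20],[-0.007,0.002,0]],
  [50,[3.5,4.5,60],[-0.007,0.002,0]],
  [50,[3.5,4.5,100],[-0.007,0.002,0]],
  [50,[3.5,4.5,138],[-0.007,0.002,0]],
  [50,[3.5,4.5,158],[-0.007,0.002,0]],
  [50,[3.5,4.5,168],[-0.007,0.002,0]],
  [50,[3.5,4.5,171],[-0.007,0.002,0]],
  [50,[3.5,4.5,171],[-0.007,0.002,0]],
])

```text
clock: 13.48
tcp_pos: [0.5619, 0.167, 0.0956]
orientation: [2.018, 2.406, 0.003]
contact_force: [0.0, -0.5, -2.9]
grip_width: 0.0581
```

```bash
python3 go.py .561 .167 .0875 100
```

```text
t 13.47 tcp [0.5619 0.167  0.0956] tool_x yaw 100.01 F [ 0.  -0.5 -2.9] w 0.0581 gpo 0.0187
shift mm [ 0.2 -0.9  8.1] turn [ 0.002 -0.     0.   ]
```

Emit:
play_rows([
  [50,[0,-1,4],[0.002,0,0]],
  [50,[0,-1,7],[0.002,0,0]],
  [50,[0,-1,8.1],[0.002,0,0]],
  [50,[0,-1,8.1],[0.002,0,0]],
])

```text
clock: 13.98
tcp_pos: [0.5609, 0.1669, 0.0874]
orientation: [-2.019, -2.407, -0.0]
contact_force: [0.5, 0.3, -2.7]
grip_width: 0.059
```

Emit:
play_rows([
  [50,[0,0,1.2],[0,0,0]],
  [50,[0,0,1.2],[0,0,0]],
  [66,[0,0,1.2],[0,0,0]],
  [85,[0,0,1.2],[0,0,0]],
  [85,[0,0,1.2],[0,0,0]],
  [85,[0,0,-20],[0,0,0]],
  [85,[0,0,-70],[0,0,0]],
  [85,[0,0,-125],[0,0,0]],
])

```text
clock: 14.98
tcp_pos: [0.5604, 0.1666, 0.2132]
orientation: [-2.018, -2.406, 0.002]
contact_force: [0.9, -0.1, 0.5]
grip_width: 0.0852
```

Emit:
play_rows([
  [85,[0,0,-40],[0,0,0]],
  [85,[-45,0,-50],[0,0,0]],
  [85,[-45,0,-50],[0,0,0]],
])

```text
clock: 15.35
tcp_pos: [0.5699, 0.118, 0.2642]
orientation: [2.025, 2.399, -0.002]
contact_force: [0.1, 0.3, -0.8]
grip_width: 0.0852
```

```bash
python3 look.py w5 .125 95 130; python3 - <<'E'
from h import *
f=np.load('w5.npz'); o=r.get_obs(); P=cloud(f['d'],*cam('wrist',o))
im,d=r.grab_frame('scene'); PS=cloud(d,*cam('scene')); save('s5',im[130:330,190:450])
for n,P in[('w',P),('s',PS)]:
  for nm,lo,hi in [('red',.15,.16),('yel',.133,.146),('be',.148,.154),('knob',.165,.2)]:
    t=(P[...,2]>lo)&(P[...,2]<hi)&(P[...,0]>.45)&(P[...,0]<.65)&(P[...,1]>-.05)&(P[...,1]<.3)
    k,l,st,_=cv2.connectedComponentsWithStats(t.astype(np.uint8))
    for i in range(1,k):
      if st[i,4]>40: q=P[l==i]; print(n,nm,st[i,4],cv2.minAreaRect((q[:,:2]*1000).astype(np.float32)),q.mean(0).round(4))
E
python3 go.py .575 .082 .26 100
```

```text
[ 225  113   55   33 1747] frac 0.61 z 0.1236 ((559.8203735351562, 167.38400268554688), (60.00811004638672, 35.11381149291992), 9.591521263122559)
[220 199  68   5 264] frac 0.0 z 0.1257 ((575.14404296875, 85.49320983886719), (79.37456512451172, 1.2189099788665771), 9.723441123962402)
w red 2843 ((546.1500854492188, 249.7042694091797), (59.6664924621582, 36.65431594848633), 9.790793418884277) [0.5462 0.2496 0.153 ]
w red 45 ((573.6112060546875, 90.85602569580078), (14.340217590332031, 4.713311195373535), 8.972880363464355) [0.5737 0.0914 0.1547]
w yel 1308 ((541.5144653320312, 274.6098327636719), (109.90625762939453, 10.346145629882812), 9.809486389160156) [0.5412 0.2747 0.1377]
w yel 113 ((548.8644409179688, 231.8656463623047), (56.91149139404297, 0.8509271144866943), 9.63828182220459) [0.5495 0.2318 0.1412]
w yel 2164 ((552.3170166015625, 209.01516723632812), (59.9264030456543, 35.70343780517578), 9.766291618347168) [0.5521 0.2094 0.138 ]
w yel 122 ((553.043701171875, 84.24842834472656), (36.778175354003906, 1.1705033779144287), 9.453191757202148) [0.5523 0.0841 0.1397]
w yel 118 (
[... 897 characters left out ...]
.5583 0.2257 0.1392]
s yel 48 ((590.64306640625, 82.03620910644531), (51.30784225463867, 5.812764644622803), 16.508808135986328) [0.5966 0.0839 0.139 ]
s be 91 ((553.5006713867188, 236.1373291015625), (66.66337585449219, 32.45652770996094), 33.660499572753906) [0.5614 0.2384 0.1517]
s be 45 ((596.9213256835938, 86.95402526855469), (34.004512786865234, 11.173791885375977), 10.518425941467285) [0.5963 0.0858 0.1508]
s knob 115 ((576.738525390625, 82.02037811279297), (16.052228927612305, 15.461440086364746), 36.70249557495117) [0.5794 0.0814 0.1848]
t 15.45 tcp [0.5682 0.1217 0.263 ] tool_x yaw 99.95 F [-0.1 -0.1 -0.5] w 0.0853 gpo 0.0187
shift mm [-40.3  -0.2   3. ] turn [-0.002 -0.    -0.001]
```

View pics/w5.png

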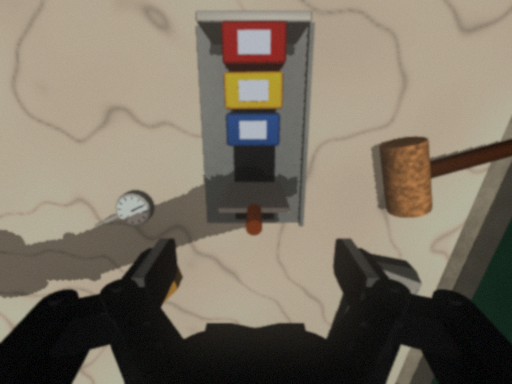

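The wrist view shows red, yellow and blue in order at (254,42), (253,90) and (253,129), square, with the bookend knob at (254,220). I'll grip the knob now.

Emit:
play_rows([
  [85,[-39,-0.5,10],[0,0,0]],
  [85,[-39,-0.5,20],[0,0,0]],
  [85,[-39,-0.5,60],[0,0,0]],
  [85,[-39,-0.5,95],[0,0,0]],
  [85,[-39,-0.5,103],[0,0,0]],
  [85,[-39,-0.5,103],[0,0,0]],
  [40,[-39,-0.5,103],[0,0,0]],
  [8,[-39,-0.5,103],[0,0,0]],
], squeeze=40)

```text
clock: 16.45
tcp_pos: [0.5751, 0.0836, 0.1613]
orientation: [2.021, 2.406, 0.001]
contact_force: [-0.2, -0.0, 0.5]
grip_width: 0.0514
```

Emit:
play_rows([
  [8,[0,0,0],[0,0,0]],
  [8,[0,0,0],[0,0,0]],
  [8,[0,0,0],[0,0,0]],
])

```text
clock: 16.82
tcp_pos: [0.5747, 0.0835, 0.1621]
orientation: [-2.021, -2.405, 0.0]
contact_force: [-3.0, -1.2, 5.7]
grip_width: 0.0133
```

```bash
python3 go.py .5615 .158 .160 100
```

```text
t 16.82 tcp [0.5747 0.0835 0.1621] tool_x yaw 99.94 F [-3.  -1.2  5.7] w 0.0133 gpo 0.0187
shift mm [75.6 -0.1  2. ] turn [-0.     0.    -0.001]
```

Emit:
play_rows([
  [8,[6,0,0],[0,0,0]],
  [8,[13,0,0],[0,0,0]],
  [8,[20,0,0],[0,0,0]],
  [8,[27,0,0],[0,0,0]],
  [8,[34,0,0],[0,0,0]],
  [8,[41,0,0],[0,0,0]],
  [8,[47,0,0],[0,0,0]],
  [8,[50,0,0],[0,0,0]],
])

```text
clock: 17.82
tcp_pos: [0.566, 0.1334, 0.1621]
orientation: [-2.02, -2.406, 0.0]
contact_force: [0.0, -3.0, 2.7]
grip_width: 0.0131
```

```bash
python3 go.py .5615 .158 .162 100; python3 - <<'E'
from h import *
o=r.get_obs(); im,d=r.grab_frame('wrist'); im2,_=r.grab_frame('scene')
save('c6',np.clip(cv2.resize(np.hstack([cv2.resize(im2[130:330,190:450],(499,384)),im]),(800,304))*1.4,0,255).astype(np.uint8))
E
```

```text
t 17.82 tcp [0.566  0.1334 0.1621] tool_x yaw 99.96 F [ 0.  -3.   2.7] w 0.0131 gpo 0.0187
shift mm [25.  -0.2  0.1] turn [-0.    -0.    -0.001]
```

View pics/c6.png

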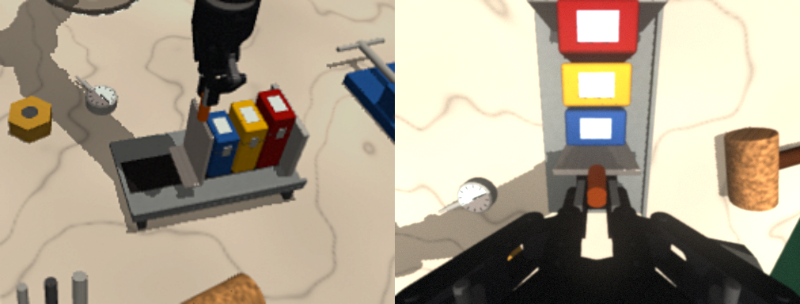

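The bookend follows the gripper and is close to blue. I'll push on slowly and watch the force.

Emit:
play_rows([
  [8,[3,0,0],[0,0,0]],
  [8,[6,0,0],[0,0,0]],
  [8,[9,0,0],[0,0,0]],
  [8,[12,0,0],[0,0,0]],
  [8,[15,0,0],[0,0,0]],
  [8,[17,0,0],[0,0,0]],
  [8,[19,0,0],[0,0,0]],
  [8,[20,0,0],[0,0,0]],
])

```text
clock: 18.92
tcp_pos: [0.5628, 0.1521, 0.1621]
orientation: [2.02, 2.405, -0.001]
contact_force: [0.8, -7.5, 2.5]
grip_width: 0.0133
```

Emit:
play_rows([
  [8,[1,0,0],[0,0,0]],
  [8,[2,0,0],[0,0,0]],
  [8,[3,0,0],[0,0,0]],
  [8,[3,0,0],[0,0,0]],
])

```text
clock: 19.42
tcp_pos: [0.5627, 0.1528, 0.1621]
orientation: [2.021, 2.402, -0.005]
contact_force: [1.1, -8.3, 3.5]
grip_width: 0.0131
```

Emit:
play_rows([
  [8,[1,0,0],[0,0,0]],
  [8,[2,0,0],[0,0,0]],
  [8,[2,0,0],[0,0,0]],
])

```text
clock: 19.8
tcp_pos: [0.5627, 0.1528, 0.1621]
orientation: [2.022, 2.399, -0.008]
contact_force: [0.3, -8.1, 4.3]
grip_width: 0.0132
```

```bash
cat > row.py <<'E'
from h import *
o=r.get_obs(); im,d=r.grab_frame('wrist'); P=cloud(d,*cam('wrist',o)); save('w7',im)
c,s=np.cos(np.radians(9.9)),np.sin(np.radians(9.9))
for nm,lo,hi in [('red',.149,.158),('yel',.135,.143),('blu',.119,.128),('be',.146,.154)]:
    t=(P[...,2]>lo)&(P[...,2]<hi)&(P[...,0]>.45)&(P[...,0]<.65)&(P[...,1]>0)&(P[...,1]<.3)
    k,l,st,_=cv2.connectedComponentsWithStats(t.astype(np.uint8))
    for i in range(1,k):
      if st[i,4]>80:
        q=P[l==i]; X=q[:,0]*c+q[:,1]*s; Y=-q[:,0]*s+q[:,1]*c
        print(nm,st[i,4],'depth',np.percentile(X,[1,99]).round(4),'along',np.percentile(Y,[1,99]).round(4),'yaw',round(cv2.minAreaRect((q[:,:2]*1000).astype(np.float32))[2],1))
E
python3 row.py; python3 go.py .5627 .1528 .162 100
```

```text
red 6416 depth [0.5531 0.611 ] along [0.1316 0.167 ] yaw 9.7
red 583 depth [0.5427 0.6199] along [0.0507 0.0607] yaw 9.7
yel 3095 depth [0.5286 0.6356] along [0.17   0.1798] yaw 9.9
yel 4392 depth [0.5522 0.6101] along [0.0919 0.1271] yaw 9.7
yel 374 depth [0.5428 0.62  ] along [0.0551 0.0563] yaw 9.7
blu 91 depth [0.528  0.5479] along [0.1692 0.1706] yaw 8.3
blu 88 depth [0.6162 0.6361] along [0.1691 0.1702] yaw 10.7
blu 3304 depth [0.5489 0.6137] along [0.0554 0.0887] yaw 9.3
be 4523 depth [0.5528 0.6112] along [0.1315 0.1671] yaw 9.7
be 817 depth [0.5425 0.6203] along [0.0506 0.0604] yaw 9.9
t 19.85 tcp [0.5627 0.1528 0.1621] tool_x yaw 99.75 F [ 1.3 -6.8  5. ] w 0.0133 gpo 0.0187
shift mm [0.  0.  0.1] turn [-0.001  0.006 -0.004]
```

View pics/w7.png

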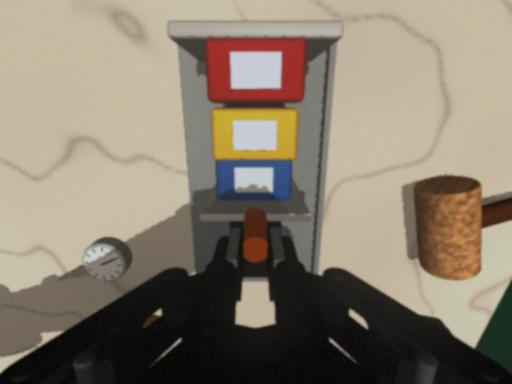

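Blue is touched but there are still gaps between yellow and red and between red and the plate (about 12 mm in all). I'll push on with a longer target.

Emit:
play_rows([
  [8,[3,0,0],[0,0.006,-0.004]],
  [8,[5,0,0],[0,0.006,-0.004]],
  [8,[7,0,0],[0,0.006,-0.004]],
  [8,[9,0,0],[0,0.006,-0.004]],
  [8,[10,0,0],[0,0.006,-0.004]],
  [8,[10,0,0],[0,0.006,-0.004]],
], squeeze=80)

```text
clock: 20.6
tcp_pos: [0.5617, 0.1586, 0.1622]
orientation: [2.021, 2.401, -0.008]
contact_force: [-0.6, -11.7, 7.4]
grip_width: 0.0112
```

```bash
python3 row.py; python3 go.py .5627 .1528 .162 100
```

```text
red 6244 depth [0.5531 0.611 ] along [0.1339 0.1693] yaw 9.8
red 607 depth [0.5425 0.6203] along [0.0557 0.0666] yaw 8.9
yel 2822 depth [0.5288 0.6355] along [0.1694 0.18  ] yaw 9.8
yel 4392 depth [0.5522 0.6101] along [0.0979 0.1331] yaw 9.8
yel 189 depth [0.5424 0.5796] along [0.061  0.0622] yaw 9.9
yel 187 depth [0.5839 0.6204] along [0.0609 0.062 ] yaw 9.9
blu 3307 depth [0.549  0.6143] along [0.0612 0.0946] yaw 9.5
be 4525 depth [0.553  0.6113] along [0.1339 0.1694] yaw 9.8
be 851 depth [0.5425 0.6203] along [0.0556 0.0663] yaw 9.0
t 20.65 tcp [0.5617 0.1586 0.1622] tool_x yaw 99.81 F [ -0.4 -11.9   7.6] w 0.0111 gpo 0.0187
shift mm [-5.8  0.   0.3] turn [-0.002  0.006 -0.003]
```

Emit:
play_rows([
  [8,[4,0,0],[0,0.006,0]],
  [8,[8,0,0],[0,0.006,0]],
  [8,[10,0,0],[0,0.006,0]],
  [8,[10,0,0],[0,0.006,0]],
])

```text
clock: 21.15
tcp_pos: [0.5616, 0.1586, 0.1622]
orientation: [2.027, 2.391, -0.017]
contact_force: [0.6, -24.1, 11.2]
grip_width: 0.0112
```

Emit:
play_rows([
  [8,[0,0,0],[0,0,0]],
  [30,[0,0,0],[0,0,0]],
  [60,[0,0,0],[0,0,0]],
  [60,[0,0,0],[0,0,0]],
  [60,[0,0,-30],[0,0,0]],
  [60,[0,0,-80],[0,0,0]],
  [60,[-40,0,-110],[0,0,0]],
  [60,[-40,0,-110],[0,0,0]],
])

```text
clock: 22.15
tcp_pos: [0.5707, 0.118, 0.2753]
orientation: [2.03, 2.383, -0.012]
contact_force: [-0.5, 0.8, -0.8]
grip_width: 0.06
```

```bash
python3 row.py; python3 go.py .5627 .1528 .162 100; python3 - <<'E'
from h import *
im,_=r.grab_frame('scene'); w=cv2.imread('pics/w7.png')[:,:,::-1]
save('c8',np.clip(cv2.resize(np.hstack([cv2.resize(im[130:330,190:450],(499,384)),w]),(800,304))*1.4,0,255).astype(np.uint8))
E
```

```text
red 2687 depth [0.5531 0.6114] along [0.1336 0.1692] yaw 9.6
red 121 depth [0.542  0.5729] along [0.0554 0.0609] yaw 8.8
red 124 depth [0.5899 0.6206] along [0.055  0.0605] yaw 8.0
yel 1065 depth [0.5284 0.6352] along [0.17   0.1798] yaw 9.7
yel 2125 depth [0.5524 0.6103] along [0.0979 0.1334] yaw 9.7
blu 1741 depth [0.551 0.61 ] along [0.0609 0.0971] yaw 9.6
be 1901 depth [0.553  0.6115] along [0.1334 0.1693] yaw 9.6
be 177 depth [0.5419 0.5729] along [0.0553 0.0609] yaw 9.3
be 172 depth [0.5899 0.6209] along [0.0549 0.0609] yaw 9.5
t 22.2 tcp [0.5693 0.1196 0.2736] tool_x yaw 99.26 F [-0.4  0.2 -0.8] w 0.0604 gpo 0.0187
shift mm [ 35.2  -0.9 111.2] turn [-0.002  0.012 -0.013]
```

View pics/c8.png

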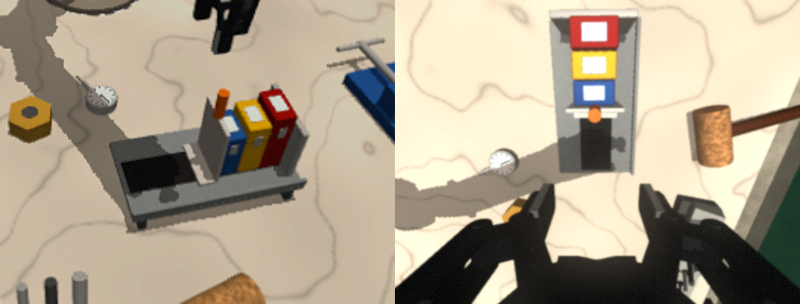

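The row is closed: the face-to-plate span is about 108.5–109 mm, all yaws are within 0.5° of the shelf's, and the depth centres agree within 2 mm. The gripper is clear of everything.

```bash
python3 -c "
from bench import r; print(r.hand_in())"
```

```text
the job is handed in; nothing more can be done
None
```

I stood the yellow and blue cases beside the red one on the shelf strip. I then slid the bookend up by its knob until the row was closed against the end plate, and handed the job in at about 22 s of the 69 s allowed.

**Row:** In the last wrist-camera check, the bookend face was about 109 mm from the end plate (limit 113 mm). The gaps between the cases were about 1 mm or less.

**Cases:** Yaws were 9.6–9.7° against the shelf's roughly 9.9°. The depth centres were within about 2 mm of the strip's centre line, which I put at about 0.581 m along the shelf's depth axis. I did not measure tilt; the cases looked upright and flat in the last pictures.

**Robot and other objects:** The gripper was clear, with no contact force. I went nowhere near the dial indicator and the nut blank, and they look unmoved in the pictures, though I did not measure them again.

**What went wrong on the way:** The first bookend push stalled at about 8 N with roughly 12 mm of gaps by eye still open. A firmer push, up to 24 N, closed the row. The gripper read 11–13 mm on the 16 mm knob. I did not find out why, but the bookend followed it.

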